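# Size the spacer ring on the stepped cone and log its size

## Robot

A 6-joint arm with a two-finger parallel gripper is mounted at the origin on the work surface. World frame = base frame: x ahead of the robot, y to its left, z up, the work surface at z = 0. Lengths are in mm, angles in rad, forces in N, time in s.
With the tool pointing down it reaches from about 275 to 875 mm from the base axis. Payload 12.5 kg.
Tool frame: the origin (TCP) lies at the very end of the fingers, on their centre line; the grasp point (between the pads) lies 19 mm behind it; y points along the fingers, x is the direction in which the jaws open and shut, and the axes are right-handed (so a half turn about y gives the same grasp; the last joint's range is limited). The gripper opens to 85 mm and grips with 20 to 120 N. Pads are 22 mm wide; open, the fingers measure 114 mm over their backs; the gripper's body (76 mm by 85 mm) begins 54 mm behind the grasp point. The pads swing forward as they close: fully open they stand 13 mm farther back than shut.
Start: joints at [1.096, 0.351, 1.652, -0, 1.139, -0.085], TCP at [208.97, 508.74, 231.29] pointing down, gripper open.
Joint ranges: [-2.75, 2.75], [-0.79, 2.1], [0.01, 2.65], [-1.57, 4.71], [0.07, 3.14], [-2.87, 2.87]. Speed limits (rad/s): [2.22, 2.22, 2.79, 3.14, 3.14, 3.14].

## Interface

Orientations are given as a unit quaternion [x, y, z, w].
In Python, from plant import env gives the robot as it stands. Calls block until the motion is done:
- env.goto(position, orientation): joint-space move of the TCP to a pose.
- env.servo_line(position, ori=None, v=150, f_stop=None): straight line of the TCP; ori=None keeps the orientation; v is the mean speed in mm/s. With f_stop (N) it stops when the force on the tool has changed by that much, and returns True; else False.
- env.movej(angles): joint-space move.
- env.command_gripper(opening, effort=None): opening from 0.0 (shut) to 1.0 (fully open); effort is the grip in N (None keeps the last); returns when the fingers have stopped.
- env.wait(seconds).
- env.solve_ik(position, orientation): joint angles nearest the present ones, or None.
- env.grab_frame(name): name is "side" or "top" or "wrist"; returns a dict with "image" (400x640x3 uint8, blue, green, red), "z_map" (400x640 float32, mm along the optical axis (not along the pixel's ray), 0 where there is no reading), "vertical_fov" (degrees; the focal length in pixels is half the picture's height over the tangent of half this angle, whatever the lens; pixels are square), "cx", "cy" (the principal point, pixels), "rvec" (rotation vector, rad) and "tvec" (3), from world to camera coordinates, as OpenCV has them. Camera axes: x right, y down, z forward; pixel columns grow to the right and rows downward; lengths in mm; the calibration is good to about 2 mm. A picture is of the moment at which its call begins.
A pose or a line that the arm cannot do raises env.IKError and nothing moves.
- env.finish_job(): hands the job in, once; it reports no verdict.
Trained networks look in a picture, given as the dict that the camera call returned (one of the last four; its "shot" number tells which), for a name from the list of things; names that differ only in an ending like _2 or _b are one class to them, and where a whole thing is asked for, a point or a joint stands for the part that bears it (a point fixed in the world has none). Each returns a list of dicts, best first, with "p" (0 to 1); they miss things now and then, are a little off and sometimes report something else, mostly with a low value. They report only what shows in the picture. A call takes as long as a camera call. They do not tell look-alikes from the thing itself.
- env.look_for(label, picture): "centre" ([column, row] in pixels, amid what is visible of it).
Readings, each from a call of its own:
- env.get_time_s(): time.
- env.get_joint_pos(): joint angles.
- env.get_qvel(): joint speeds.
- env.get_effort(): joint torques, N m.
- env.get_ee_pos(): TCP position.
- env.get_orientation(): TCP orientation.
- env.get_force(): force on the tool from outside, world axes, zero at the start.
- env.get_torque(): the same for the moment, N m.
- env.get_gripper_width(): opening from 0.0 (shut) to 1.0 (fully open).
Only numpy, scipy, OpenCV 4.12 (cv2) and the standard library are available. Lean on these libraries where they do the work, as an engineer would, in place of code of your own. Each camera call takes 0.05 s, during which the arm holds its last target.

## Task

Pick up the metal ring that lies on the green mat, slide it down the stepped sizing cone until it stops (lower it over the nose, do not throw or drop it on) and let go of it. Then log its size: press fully down the button that has the same colour as the band the ring came to rest on, directly beneath it, and no other button. Leave the ring on the cone and the other two rings where they are.

Things in the scene. Friction and masses are not known exactly. Their poses are not given: they have to be found in the camera images.
- cone: Stepped sizing cone fixed upright on the bench; origin on its axis at bench level, z up. Black foot 90 mm across, 14 mm high; above it three coloured bands, each tapered towards a flat ledge on top: blue, 62 mm across, ledge at 30 mm; red, 46 mm, ledge at 46 mm; yellow, 30 mm, ledge at 62 mm. A ring stops flat on the ledge of the first band wider than its bore
- cone_tip (a point): Tip of the cone's steel nose, on its axis, 92 mm above the bench; the nose is 14 mm across, tapering over its last 12 mm to 6 mm at the tip
- mat: Green square mat, 110 mm, 1 mm thick, flat on the bench; origin at its centre. The ring that is to be sized lies on it, within about 15 mm of its centre; which of the three rings that is differs each time
- ring_small: Plain metal ring (conduit spacer), small: outside 34 mm, bore 19 mm, 24 mm high, about 90 g, standing flat, either on the green mat or elsewhere on the bench; origin on its axis at the underside, z up. Fully down the cone it stops on the yellow band, its underside 62 mm above the bench
- ring_medium: Plain metal ring (conduit spacer), medium: outside 50 mm, bore 35 mm, 24 mm high, about 130 g, standing flat, either on the green mat or elsewhere on the bench; origin on its axis at the underside, z up. Fully down the cone it stops on the red band, its underside 46 mm above the bench
- ring_large: Plain metal ring (conduit spacer), large: outside 64 mm, bore 51 mm, 24 mm high, about 160 g, standing flat, either on the green mat or elsewhere on the bench; origin on its axis at the underside, z up. Fully down the cone it stops on the blue band, its underside 30 mm above the bench
- button_yellow_top (a point): Centre of the top of the yellow push button (34 mm across, pressed straight down), about 60 mm above the bench, on its own grey box 62 mm square and 36 mm high; three such boxes stand about 90 mm apart in a row on a dark plate, in any order
- button_yellow (a joint): Travel of the yellow button: 0 up, 0.008 m fully down against a spring (5 N); it comes back up when let go
- button_red_top (a point): Centre of the top of the red push button (34 mm across, pressed straight down), about 60 mm above the bench, on its own grey box 62 mm square and 36 mm high; three such boxes stand about 90 mm apart in a row on a dark plate, in any order
- button_red (a joint): Travel of the red button: 0 up, 0.008 m fully down against a spring (5 N); it comes back up when let go
- button_blue_top (a point): Centre of the top of the blue push button (34 mm across, pressed straight down), about 60 mm above the bench, on its own grey box 62 mm square and 36 mm high; three such boxes stand about 90 mm apart in a row on a dark plate, in any order
- button_blue (a joint): Travel of the blue button: 0 up, 0.008 m fully down against a spring (5 N); it comes back up when let go
Not all that is in view belongs to the job. Leave any yellow look-alike of the ring_large alone. Leave any pink look-alike of the part that bears button_red_top alone.

How it is judged:
By the outcome, as a careful person would: the job done as asked, in the order asked, and still so for the second after the job is handed in, with the robot touching nothing.
It also fails if it takes over 42 s, if anything falls off the work surface, if the arm or the gripper's body presses on something with over 40 N, if the wrist force passes 120 N, or if a joint passes its speed limit or range.

## Working session

There is one attempt and no reset: what is moved stays moved. The work goes in short steps, each a Python script; the robot and the scene stay as the last script left them, time stands still between calls to the robot, and variables do not carry over. Pictures are saved under pics/ and viewed, and the job is handed in when it is done.

```bash
ls; mkdir -p pics; python3 - <<'E'
from plant import env
import cv2
for n in ("side","top"):
    p=env.grab_frame(n); cv2.imwrite(f"pics/{n}0.png",p["image"])
    print(n,p["vertical_fov"],p["cx"],p["cy"],p["rvec"],p["tvec"],p["shot"])
    import pickle; pickle.dump(p,open(f"{n}0.pkl","wb"))
print(env.get_time_s(),env.get_orientation())
E
```

```text
pics
side 55.59736234189639 321.23380050350414 198.06600894534972 [ 2.04273539 -0.67737125  0.34386324] [-413.86739067  267.7391848   598.22901537] 1
top 44.0638349550334 322.57272384806294 192.71824080308474 [ 2.16009864 -2.20399344  0.09662102] [  17.47005916  524.41726665 1119.47185363] 2
0.1 [ 0.58752721  0.39339729 -0.39401731 -0.58719734]
```

View pics/side0.png

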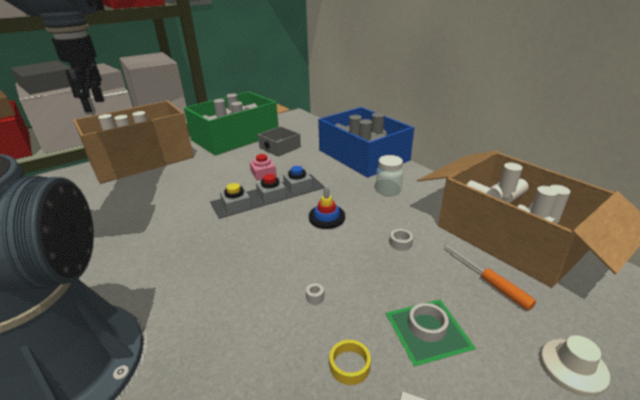

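View pics/top0.png

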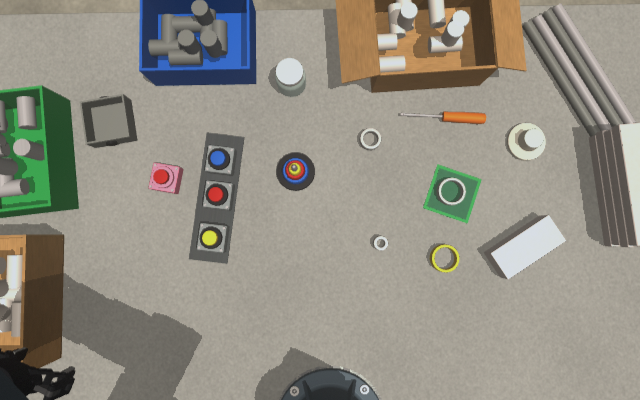

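The top view shows the large ring (about 27 px across) on the mat at about (452,191). The cone is at (295,171), and the plate has blue (219,158), red (217,195) and yellow (210,238) buttons. The pink decoy is at (162,177). Next I'll turn these pixels into positions.

```bash
cat > h.py <<'E'
import numpy as np,cv2
def cloud(p):
    h,w=p["z_map"].shape; f=h/2/np.tan(np.radians(p["vertical_fov"])/2)
    R=cv2.Rodrigues(np.array(p["rvec"]))[0]
    u,v=np.meshgrid(np.arange(w),np.arange(h)); z=p["z_map"]
    X=np.stack([(u-p["cx"])/f*z,(v-p["cy"])/f*z,z],-1)
    W=(X-np.array(p["tvec"]).reshape(3))@R
    W[z<=0]=np.nan
    return W
def circ(P):
    A=np.c_[2*P,np.ones(len(P))]; s=np.linalg.lstsq(A,(P**2).sum(1),rcond=None)[0]
    return s[:2],np.sqrt(s[2]+s[:2]@s[:2])
E
cat > m.py <<'E'
import pickle; from h import *
for n,rois in (("top",dict(mat=(420,160,490,225),cone=(270,148,320,195),blue=(205,145,232,172),red=(203,181,231,209),yel=(197,225,224,251))),
   ("side",dict(mat=(380,295,480,365),cone=(305,180,350,230),blue=(284,162,312,188),red=(255,170,284,196),yel=(220,180,250,206)))):
    p=pickle.load(open(n+"0.pkl","rb")); W=cloud(p); hsv=cv2.cvtColor(p["image"],cv2.COLOR_BGR2HSV)
    for k,(a,b,c,d) in rois.items():
        w=W[b:d,a:c].reshape(-1,3); h=hsv[b:d,a:c].reshape(-1,3).astype(int)
        ok=~np.isnan(w[:,0]); w=w[ok];h=h[ok]
        if k=="mat":
            r=w[(w[:,2]>18)&(w[:,2]<32)]; c0,rad=circ(r[:,:2])
            rr=np.hypot(*(r[:,:2]-c0).T)
            print(n,"ring",len(r),c0,rad,rr.min(),rr.max(),np.median(r[:,2]),(r.min(0)+r.max(0))/2,np.ptp(r,axis=0))
            g=w[(h[:,0]>50)&(h[:,0]<80)&(h[:,1]>80)]; print(" mat z",np.median(g[:,2]), cv2.minAreaRect(g[:,:2].astype(np.float32)))
        elif k=="cone":
            for lo,hi in((8,18),(26,33),(42,49),(58,65),(70,100)):
                r=w[(w[:,2]>lo)&(w[:,2]<hi)]
                if len(r): print(n,"cone",lo,hi,len(r),cv2.minEnclosingCircle(r[:,:2].astype(np.float32)),r[:,2].max())
        else:
            r=w[(h[:,1]>120)&(w[:,2]>50)]
            print(n,k,len(r),cv2.minEnclosingCircle(r[:,:2].astype(np.float32)),r[:,:].mean(0),r[:,2].max())
            q=w[(w[:,2]<45)&(w[:,2]>30)]; print("  box",len(q),np.median(q[:,2]))
    g=W[200:300,280:380,2]; print("bench z",np.nanmedian(g))
E
python3 m.py
```

```text
top ring 229 [ 523.30201091 -290.45914444] 28.678583156681654 24.59699346286734 32.736128587225124 23.35222105512559 [ 523.80023479 -290.92517821   24.09747704] [62.78338198 63.06191157 11.8419692 ]
 mat z 1.0362973283960721 ((519.4213256835938, -297.8575134277344), (111.19269561767578, 111.14724731445312), 69.70484924316406)
top cone 8 18 577 ((578.3062133789062, 70.15703582763672), 45.056907653808594) 17.99317957530084
top cone 26 33 162 ((577.9423217773438, 69.80765533447266), 29.85869789123535) 32.65608023727982
top cone 42 49 127 ((577.4500732421875, 69.31636047363281), 22.155183792114258) 48.96481379009178
top cone 58 65 70 ((577.9188842773438, 70.08698272705078), 13.94344425201416) 64.82513572536858
top cone 70 100 34 ((578.091796875, 69.26227569580078), 6.77072286605835) 95.9660586635247
top blue 179 ((605.1082153320312, 242.3399200439453), 16.95906639099121) [604.8641056  241.29763243  59.72413129] 65.96368242736425
  box 300 36.344727113310526
top red 188 ((523.8902587890625, 247.29737854003906), 17.170490264892578) [523.67128227 246.06641815  59.94284993] 66.29550662666445
[... 837 characters left out ...]
7
side cone 58 65 39 ((574.546875, 65.32542419433594), 12.826469421386719) 63.72650391120785
side cone 70 100 51 ((575.41943359375, 64.18140411376953), 6.4701457023620605) 91.88925015698524
side blue 82 ((602.3460693359375, 238.09323120117188), 16.839645385742188) [600.66786975 234.30723122  57.38987915] 60.564705426001915
  box 184 35.15173100102715
side red 98 ((521.29833984375, 242.21778869628906), 17.120689392089844) [519.84869738 239.30333993  57.1240325 ] 61.155872124213715
  box 210 35.04629429201988
side yel 105 ((425.9515075683594, 256.1932373046875), 17.832395553588867) [423.92315286 252.4283816   57.21233302] 60.86211333520616
  box 210 35.07100680706329
bench z -0.465397311095051
```

```bash
cat >> h.py <<'E'
from scipy.spatial.transform import Rotation as Ro
def q(th):
    x=np.array([np.cos(th),np.sin(th),0]); y=np.array([0,0,-1.]); return Ro.from_matrix(np.c_[x,y,np.cross(x,y)]).as_quat()
E
python3 - <<'E'
import pickle; from h import *
from plant import env
W=cloud(pickle.load(open("top0.pkl","rb"))).reshape(-1,3); r=np.hypot(W[:,0],W[:,1]); a=np.degrees(np.arctan2(W[:,1],W[:,0]))
for lo in range(-40,70,10):
    s=(a>lo)&(a<=lo+10)&(r>430)&(r<720); print(lo,s.sum(),np.nanmax(W[s,2]).round())
print(Ro.from_quat(env.get_orientation()).as_matrix().round(3))
for d in range(-180,180,30):
    o=[]
    for pos in([523,-292,0],[523,-292,150],[577,68,30],[577,68,150],[604,240,50]):
        s=env.solve_ik(pos,q(np.radians(d))); o.append(None if s is None else round(float(s[5]),2))
    print(d,o)
E
```

```text
-40 5222 30.0
-30 5204 30.0
-20 5144 29.0
-10 5155 30.0
0 5172 96.0
10 5237 52.0
20 5322 66.0
30 5196 67.0
40 5395 8.0
50 5994 155.0
60 9941 519.0
[[ 0.38  -0.    -0.925]
 [ 0.925 -0.001  0.38 ]
 [-0.001 -1.     0.   ]]
-180 [2.55, 2.55, None, None, -2.83]
-150 [2.03, 2.03, 2.66, 2.66, None]
-120 [1.51, 1.51, 2.13, 2.13, 2.4]
-90 [0.98, 0.98, 1.61, 1.61, 1.88]
-60 [0.46, 0.46, 1.08, 1.08, 1.35]
-30 [-0.06, -0.06, 0.56, 0.56, 0.83]
0 [-0.59, -0.59, 0.04, 0.04, 0.31]
30 [-1.11, -1.11, -0.49, -0.49, -0.22]
60 [-1.63, -1.63, -1.01, -1.01, -0.74]
90 [-2.16, -2.16, -1.53, -1.53, -1.26]
120 [-2.68, -2.68, -2.06, -2.06, -1.79]
150 [None, None, -2.58, -2.58, -2.31]
```

```bash
python3 - <<'E'
from plant import env
from h import *
import pickle
C=[522.3,-292.7]
env.command_gripper(1.0,30)
Q=q(np.radians(-90))
env.goto([*C,110],Q)
p=env.grab_frame("wrist"); cv2.imwrite("pics/w1.png",p["image"]); pickle.dump(p,open("w1.pkl","wb"))
print(env.get_time_s(),env.get_ee_pos(),env.get_force())
print(env.servo_line([*C,3],v=120,f_stop=12))
print(env.get_time_s(),env.get_ee_pos(),env.get_force())
p=env.grab_frame("side"); cv2.imwrite("pics/s1.png",p["image"])
E
```

```text
3.4167 [ 522.63874744 -292.16888909  110.10080734] [-0.15667465 -0.51090707 -0.3621405 ]
False
4.4583 [ 522.7313261  -292.98468304    3.72835952] [ 0.2800697  -0.21315569 -0.22090984]
```

```bash
python3 -c "
import cv2
a=cv2.imread('pics/w1.png');b=cv2.imread('pics/s1.png')[240:400,340:520]
cv2.imwrite('pics/s1c.png',cv2.resize(b,None,fx=4,fy=3.7))"
```

```text
(no output)
```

View pics/w1.png

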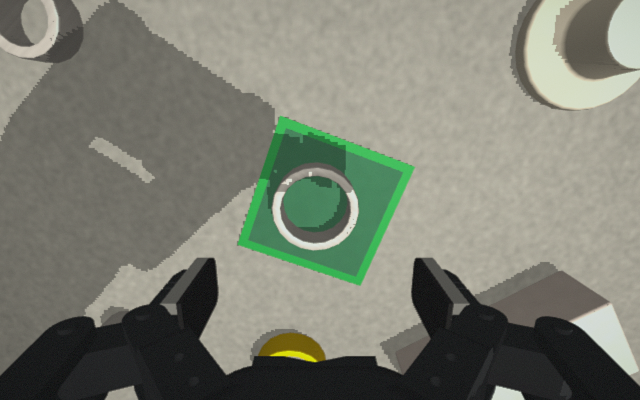

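View pics/s1c.png

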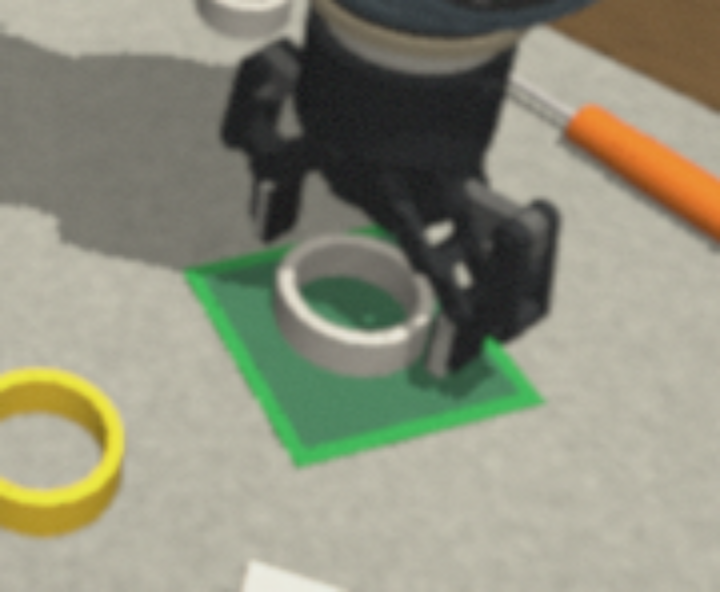

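The wrist and side views both show the fingers straddling the ring, with the ring midway between the tips. I'll close twice, a quarter turn apart, to centre the ring at a known position, then measure the camera bias from that.

```bash
python3 - <<'E'
from plant import env
from h import *
C=[522.3,-292.7]
env.command_gripper(0.5,20); print(env.get_gripper_width(),env.get_ee_pos(),env.get_force())
env.command_gripper(1.0,20)
env.servo_line([*C,55],v=150)
Q=q(0.0); env.goto([*C,55],Q)
print(env.servo_line([*C,3],v=120,f_stop=12))
env.command_gripper(0.5,20); print(env.get_gripper_width(),env.get_ee_pos(),env.get_force())
import pickle
p=env.grab_frame("side"); cv2.imwrite("pics/s2.png",p["image"]);pickle.dump(p,open("side2.pkl","wb"))
p=env.grab_frame("top"); cv2.imwrite("pics/t2.png",p["image"])
env.command_gripper(1.0,20)
env.servo_line([*C,110],v=150)
p=env.grab_frame("wrist");pickle.dump(p,open("w3.pkl","wb"))
W=cloud(p); r=W.reshape(-1,3); d=np.hypot(*(r[:,:2]-C).T); r=r[(r[:,2]>18)&(r[:,2]<32)&(d<45)]; print("wrist",circ(r[:,:2]),(r.min(0)+r.max(0))/2,np.ptp(r,axis=0))
for n in("top","side"):
    p=env.grab_frame(n); cv2.imwrite(f"pics/{n}3.png",p["image"]);pickle.dump(p,open(n+"3.pkl","wb"))
    W=cloud(p); r=W.reshape(-1,3); d=np.hypot(*(r[:,:2]-C).T); r=r[(r[:,2]>18)&(r[:,2]<32)&(d<45)]; print(n,len(r),circ(r[:,:2]),(r.min(0)+r.max(0))/2,np.ptp(r,axis=0))
print(env.get_time_s(),env.get_ee_pos())
E
python3 -c "
import cv2
b=cv2.imread('pics/s2.png')[240:400,340:520]
cv2.imwrite('pics/s2c.png',cv2.resize(b,None,fx=4,fy=3.7))"
```

```text
0.7539262523829547 [ 522.61657937 -292.83106357    3.91669729] [-2.26981441  0.86389606  6.76960326]
False
0.7323855082165848 [ 522.76784483 -293.02406994    4.12566308] [-0.71475752  1.50721571  6.28904299]
wrist (array([ 522.83358938, -290.84780876]), np.float64(28.39732757811355)) [ 522.91872128 -291.28881624   21.7366108 ] [62.94570186 63.04378703  7.44330574]
top 126 (array([ 524.40845088, -290.07187413]), np.float64(28.272338211523277)) [ 525.33429085 -282.05696304   23.75091482] [60.8916686  45.76258379 11.47151498]
side 458 (array([ 521.47395271, -294.97729947]), np.float64(28.698970188457427)) [ 522.3319128  -294.20148176   21.91713457] [63.54625581 64.77711127  7.79631885]
9.5083 [ 521.89091851 -292.43319832  108.98502294]
```

View pics/s2c.png

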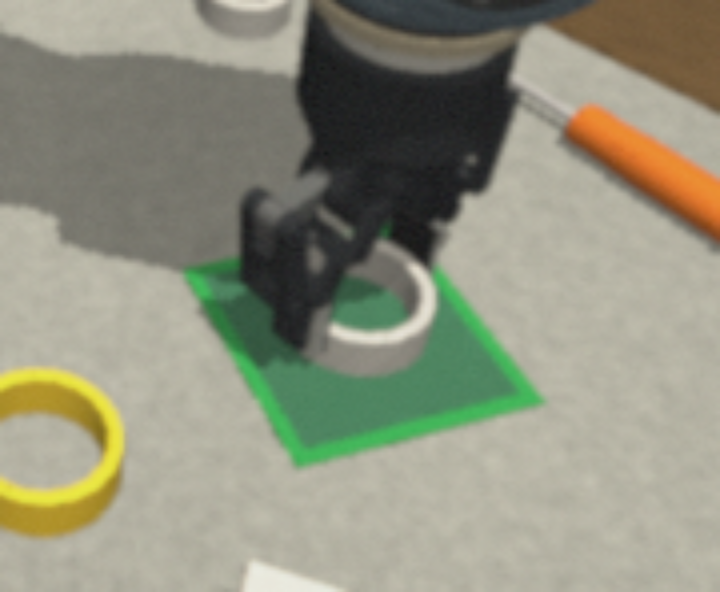

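View pics/side3.png

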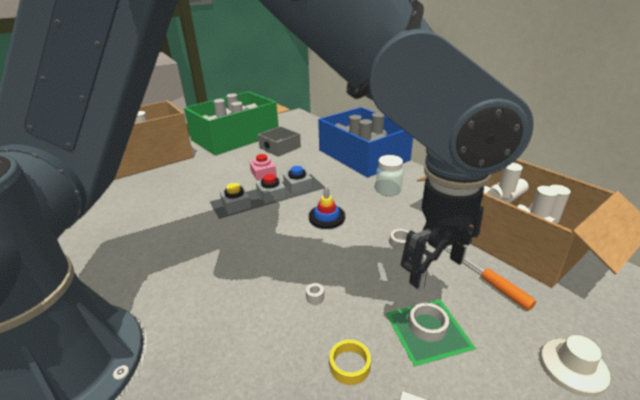

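```bash
python3 - <<'E'
from plant import env
from h import *
import pickle
C=[522.6,-292.7]; Q=q(0.0)
print(env.servo_line([*C,2],v=120,f_stop=12))
env.command_gripper(0.5,50); print(env.get_gripper_width(),env.get_ee_pos(),env.get_force())
env.servo_line([*C,150],v=150)
print(env.get_gripper_width(),env.get_force())
env.goto([576.2,67.3,180],Q)
print(env.get_time_s(),env.get_ee_pos(),env.get_gripper_width())
p=env.grab_frame("wrist");pickle.dump(p,open("w4.pkl","wb"));cv2.imwrite("pics/w4.png",p["image"])
p=env.grab_frame("side");pickle.dump(p,open("side4.pkl","wb"));cv2.imwrite("pics/s4.png",p["image"])
p=env.grab_frame("top");pickle.dump(p,open("top4.pkl","wb"));cv2.imwrite("pics/t4.png",p["image"])
W=cloud(pickle.load(open("w4.pkl","rb"))).reshape(-1,3);d=np.hypot(*(W[:,:2]-[576,67]).T)
for lo,hi in((8,18),(26,33),(42,49),(58,65),(70,97)):
    r=W[(d<60)&(W[:,2]>lo)&(W[:,2]<hi)]
    if len(r)>5: print(lo,len(r),cv2.minEnclosingCircle(r[:,:2].astype(np.float32)))
E
```

```text
False
0.719525053789265 [ 522.96801291 -292.95691817    3.20378456] [-2.61727867  1.33271317  8.45086205]
0.7184099861077277 [-0.49205465 -0.24705228 -2.83467414]
13.425 [576.30360097  66.33058878 179.79421068] 0.7183516190827448
8 2530 ((576.4583740234375, 70.00016021728516), 44.9605712890625)
26 827 ((576.5804443359375, 70.29753112792969), 29.125722885131836)
42 631 ((576.6699829101562, 70.26959991455078), 21.19815444946289)
58 366 ((576.7764282226562, 70.0865478515625), 13.250445365905762)
70 103 ((576.3894653320312, 70.94316101074219), 6.722824573516846)
```

View pics/w4.png

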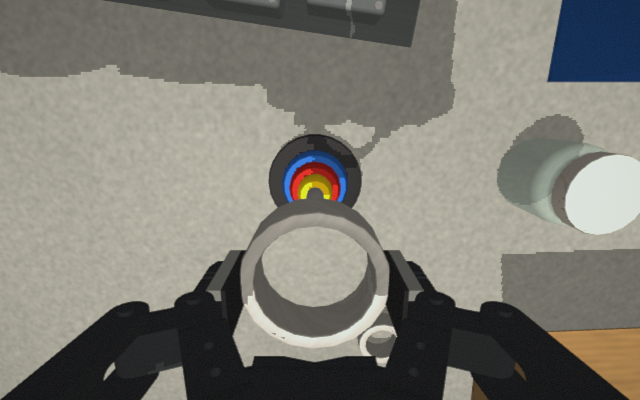

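View pics/s4.png

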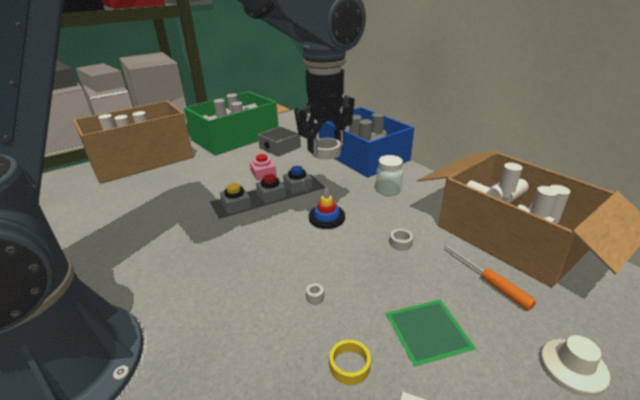

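The wrist view shows the ring held level at (315,275), with the cone just beyond it. The side view shows the mat empty. With bias removed, the cameras put the cone at about (576.3, 67.8).

```bash
python3 - <<'E'
from plant import env
from h import *
T=np.array([576.3,67.7]); c=T.copy()
env.servo_line([*c,105],v=120); env.wait(0.2)
e=env.get_ee_pos(); print(e); c=c+(T-e[:2]); print(c)
print(env.servo_line([*c,55],v=80,f_stop=8),env.get_ee_pos(),env.get_force())
print(env.servo_line([*c,29],v=30,f_stop=8),env.get_ee_pos(),env.get_force(),env.get_torque(),env.get_gripper_width(),env.get_time_s())
p=env.grab_frame("side");cv2.imwrite("pics/s5.png",cv2.resize(p["image"][130:250,240:420],None,fx=4,fy=4))
E
```

```text
[576.6766662   67.71272443 105.74958901]
[575.9233338   67.68727557]
False [576.15897242  67.70218698  55.17699834] [-0.30527002 -0.32229821 -1.06622633]
True [575.72535962  67.65823981  33.21454004] [-1.96924402 -0.22252268  5.61565105] [-0.02586151  0.11245707  0.00133354] 0.7109959031654863 16.0167
```

View pics/s5.png

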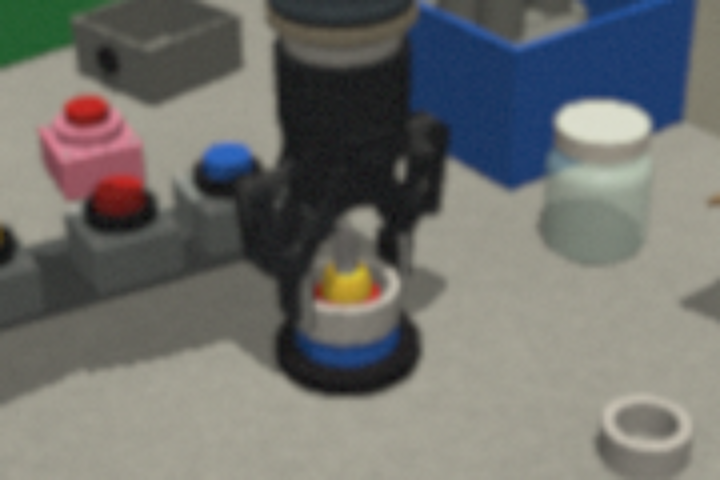

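The side view shows the ring on the blue band, with the yellow and red bands inside it, and contact came at the expected height. I'll release it and check.

```bash
python3 - <<'E'
from plant import env
from h import *
env.command_gripper(1.0,20)
e=env.get_ee_pos()
env.servo_line([576.0,67.7,130],v=120); print(env.get_force())
env.goto([590,160,160],q(0.0))
import pickle
for n in("side","top"):
    p=env.grab_frame(n); cv2.imwrite(f"pics/{n}6.png",p["image"]);pickle.dump(p,open(n+"6.pkl","wb"))
    W=cloud(p).reshape(-1,3); c=[576+(1.6 if n=="top" else -1.1),67.5+(2 if n=="top" else -2)]
    d=np.hypot(*(W[:,:2]-c).T); r=W[(d>25)&(d<35)&(W[:,2]>45)&(W[:,2]<70)]
    if len(r)>10:
        print(n,len(r),np.median(r[:,2]),circ(r[:,:2]))
        A=np.c_[r[:,:2]-c,np.ones(len(r))]; print(np.linalg.lstsq(A,r[:,2],rcond=None)[0])
print(env.get_time_s())
cv2.imwrite("pics/s6c.png",cv2.resize(cv2.imread("pics/side6.png")[130:250,240:420],None,fx=4,fy=4))
E
```

```text
[-0.54598939  0.06881848 -0.11694173]
side 197 51.80889810826842 (array([574.33590022,  64.22429959]), np.float64(28.862204467060845))
[1.20853332e-02 2.15301760e-02 5.12572177e+01]
top 235 53.518311862804076 (array([577.10069434,  68.91111115]), np.float64(28.69595336329267))
[1.76121357e-02 1.94742043e-03 5.33431870e+01]
17.9667
```

View pics/s6c.png

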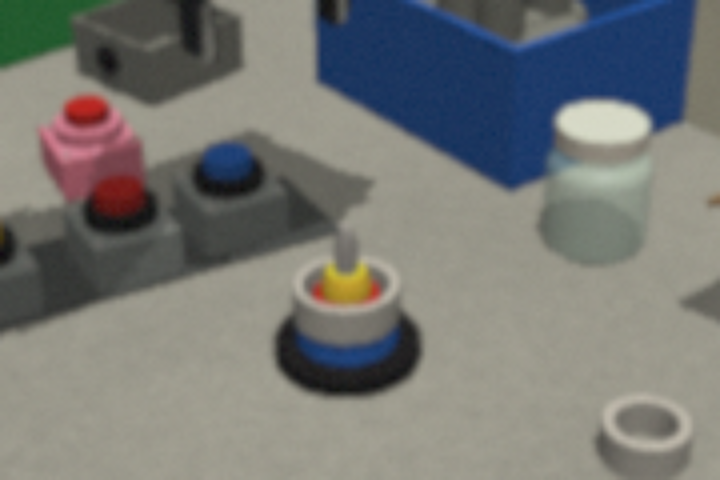

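View pics/top6.png

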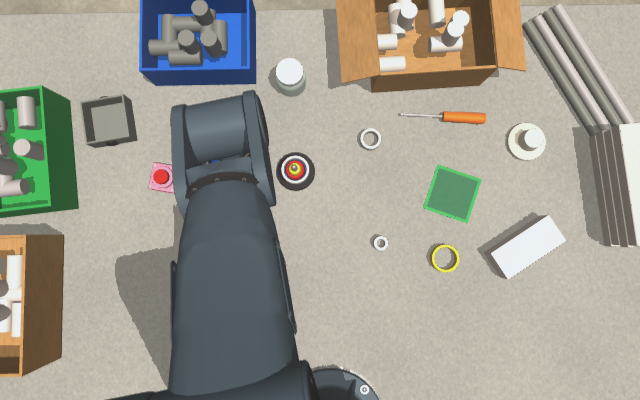

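The ring sits flat on the blue band: its top is at about 53 mm and the tilt is negligible. Next I'll press the blue button at about (603.5, 240.2).

```bash
python3 - <<'E'
from plant import env
from h import *
B=[603.5,240.2]; Q=q(0.0)
env.command_gripper(0.0,20)
env.goto([*B,110],Q)
print(env.servo_line([*B,68],v=100,f_stop=10),env.get_ee_pos())
hit=env.servo_line([*B,45],v=20,f_stop=14)
print(hit,env.get_ee_pos(),env.get_force())
env.wait(0.15); print(env.get_ee_pos(),env.get_force(),env.get_time_s())
p=env.grab_frame("side");cv2.imwrite("pics/s7.png",cv2.resize(p["image"][130:250,200:380],None,fx=4,fy=4))
E
```

```text
False [603.79724205 239.96907959  68.33550934]
True [603.66193026 240.26781646  52.07322867] [-2.54812641 -0.75946756  7.59016546]
[603.64170842 240.28140034  52.02752019] [-2.93856684 -1.37690124  8.89927771] 20.7333
```

View pics/s7.png

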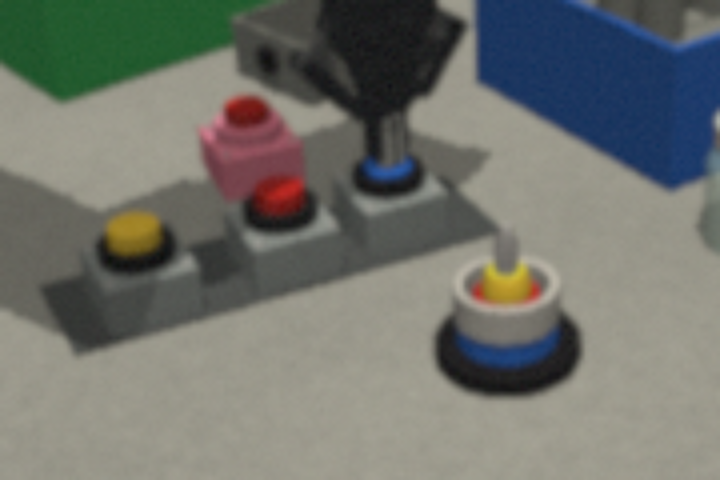

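The button is visibly down, with the tip at z = 52. I'll push a little harder to confirm it's at the stop.

```bash
python3 - <<'E'
from plant import env
from h import *
B=[603.5,240.2]
print(env.servo_line([*B,46],v=15,f_stop=12),env.get_ee_pos(),env.get_force()); env.wait(0.2)
print(env.get_ee_pos(),env.get_force())
env.servo_line([*B,150],v=120)
env.goto([480,150,230],q(0.0)); env.wait(0.3)
import pickle
p=env.grab_frame("side");cv2.imwrite("pics/s8.png",p["image"]); print(env.get_force(),env.get_time_s())
E
```

```text
True [603.65041511 240.28892106  52.05885778] [-2.92672866 -1.611762    8.00179405]
[603.64177294 240.27300999  52.0103115 ] [-3.54012354 -0.13461718  9.11325759]
[ 0.17692456  0.26125063 -0.16495067] 23.2417
```

View pics/s8.png

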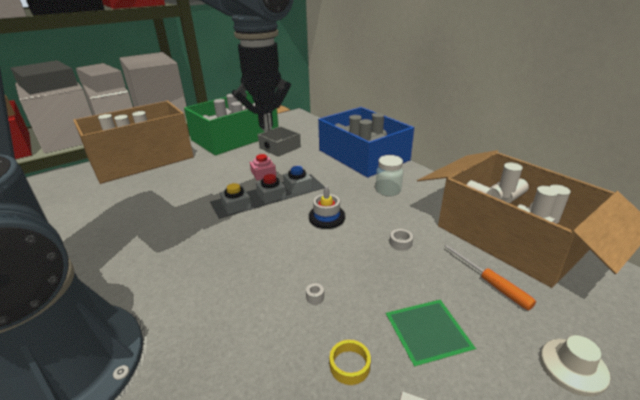

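```bash
python3 -c "
from plant import env
env.finish_job(); print(env.get_time_s())"
```

```text
the job is handed in; nothing more can be done
the job is handed in; nothing more can be done
```

I sized the large ring, which was the one on the mat, on the cone and logged it with the blue button. I handed the job in at about 23 s of the 42 s allowed.

- **Ring:** I lowered it over the nose until it met the blue ledge, then let go. Afterwards its top was at about 53 mm (54 mm expected) and it sat flat.
- **Button:** I pressed blue until it stopped at z ≈ 52 mm, which is 8 mm of travel. Pushing again with more force stopped at the same height. I read the travel from the fingertip height, since there is no direct reading of the button.
- **Last picture:** The ring is still on the cone, and the other two rings, the yellow look-alike ring and the pink look-alike button box look untouched. The gripper is clear of everything, with almost no force on the tool.
- **Disagreement:** The side and top cameras differed by about 3–5 mm. I corrected for this by gripping the ring twice, a quarter turn apart, to fix its true position. The wrist camera still put the cone about 1 mm from the other two, so I aimed between them.

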